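# Make up two fitting kits from the cabinet builder's stock

### The arm

A 6-joint arm with a two-finger parallel gripper is mounted at the origin on the work surface. World frame = base frame: x ahead of the robot, y to its left, z up, the work surface at z = 0. Lengths are in mm, angles in rad, forces in N, time in s.
With the tool pointing down it reaches from about 350 to 775 mm from the base axis. Payload 7.3 kg.
Tool frame: the origin (TCP) lies at the very end of the fingers, on their centre line; the grasp point (between the pads) lies 19 mm behind it; z points along the fingers, y is the line along which they close (so a half turn about z gives the same grasp; the last joint's range is limited). The gripper opens to 92 mm and grips with 3 to 60 N. Pads are 19 mm wide; open, the fingers measure 130 mm over their backs; the gripper's body (75 mm by 190 mm) begins 47 mm behind the grasp point.
Start: joints at [1.027, 0.342, 1.524, -0, 1.275, -0.146], TCP at [203.368, 484.031, 226.741] pointing down, gripper open.
Joint ranges: [-2.53, 2.53], [-0.77, 2.02], [0.04, 2.7], [-1, 4.14], [0.28, 2.66], [-3.11, 3.11]. Speed limits (rad/s): [2.57, 2.57, 3.14, 3.14, 3.14, 3.14].

### API

Orientations are given as [roll, pitch, yaw] about the fixed x, y, z axes, in that order (R = Rz(yaw) Ry(pitch) Rx(roll)).
In Python, from plant import bot gives the robot as it stands.
- The arm moves only by the tool apply_moves, never from a script. Its argument "motion" is text: rows parted by semicolons, each of 4 numbers parted by spaces: the shift along the tool's x, y, z in m, then the turn about the tool's z in degrees. A call has 1 to 8 rows; each row shifts and turns the commanded pose from where the row before left it, along the tool's axes as they then stand; what a row does not reach is not made up. A row lasts 1/8 s, in which the tool goes at most 62.5 mm and 10.7 degrees, less where a joint would pass 70% of its speed; a pose out of reach is approached as far as the arm can. A call with a gripper value outside its range is refused whole. "fingers" is the opening, from -1 (shut) to 1 (fully open), set as the call begins (left out, the last holds). The fingers move at their own pace and stop on an object; the grip force is fixed at half the most. Time passes only in rows, so rows that do not move let the fingers close. It gives the time, the measured TCP pose, the force, the opening and the grip force at its end, in the units of the state.
- bot.get_obs(): the state, without advancing time (a new reading comes with each control period).
- bot.capture(name): name is "scene" or "side" or "wrist"; returns a dict with "img" (480x640x3 uint8, blue, green, red), "range_z" (480x640 float32, mm along the optical axis (not along the pixel's ray), 0 where there is no reading), "fx", "fy", "cx", "cy" (pixels), "D" ([k1, k2, p1, p2, k3] as OpenCV has them; the pictures are not rectified), "world_from_camera" (4x4, takes a point from camera to world coordinates); the wrist camera has in their place "mount" (4x4, takes a point from camera to tool coordinates, whose origin is the TCP and whose axes are the flange's). Camera axes: x right, y down, z forward; pixel columns grow to the right and rows downward; lengths in mm; the calibration is good to about 2 mm. A picture is of the moment at which its call begins: read the wrist's pose just before it.
- bot.close_job(): hands the job in; it is judged then, once.
Trained networks look in a picture, given as the dict that the camera call returned (one of the last four; its "shot" number tells which), for a name from the list of things; names that differ only in an ending like _2 or _b are one class to them, and where a whole thing is asked for, a point or a joint stands for the part that bears it (a point fixed in the world has none). Each returns a list of dicts, best first, with "p" (0 to 1); they miss things now and then, are a little off and sometimes report something else, mostly with a low value. They report only what shows in the picture. A call takes as long as a camera call. They do not tell look-alikes from the thing itself.
- bot.cut_out(picture, thing): "pixels" (480x640 bool, what is visible of it) and "point" ([column, row] in pixels, amid what is visible of it).
The state is a dict: "time": time; "joint_positions": joint angles; "dq": joint speeds; "tau": joint torques, N m; "tool_pos": TCP position; "tcp_rot": TCP orientation; "contact_force": force on the tool from outside, world axes, zero at the start; "moment": the same for the moment, N m; "grip_width": finger opening in mm; "finger_force": force on a finger pad.
Only numpy, scipy, OpenCV 4.12 (cv2) and the standard library are available. Lean on these libraries where they do the work, as an engineer would, in place of code of your own. Each camera call takes 0.05 s, during which the arm holds its last target. There are 200 camera calls.

### The job

Make up the two kits from the parts on the bench: in the tray with three compartments put the small fan in the middle, the long terminal strip in one end compartment and the tall knob in the other end compartment; in the tray with two compartments put the large fan in the wider one and the short terminal strip in the narrower one. Set each part down flat on its compartment's floor, the same way up as it lay and without dropping it, and leave the spare flat knob, the glue bottle and the folding rule where they are.

Things in the scene. Friction and masses are not known exactly. Their poses are not given: they have to be found in the camera images.
- fan_large_c (a point): Black square axial cooling fan lying flat, 60 x 60 mm and 25 mm high, open frame with a round hub and blades; about 80 g. Point: its centre, half-way up (12.5 mm above its underside); x and y along its sides, z up. One of the six parts of the stock, which start on the bench in any order.
- fan_small_c (a point): Black square axial cooling fan lying flat, 40 x 40 mm and 20 mm high, open frame with a round hub and blades; about 30 g. Point: its centre, half-way up (10 mm above its underside); x and y along its sides, z up. One of the six parts of the stock, which start on the bench in any order.
- strip_long_c (a point): White 6-pole screw terminal strip with brass screws on top, 72 mm long (its x), 20 mm wide (its y), 18 mm high; about 45 g. Point: its centre, half-way up (9 mm above its underside); z up. Part of the stock.
- strip_short_c (a point): White 3-pole screw terminal strip with brass screws on top, 36 mm long (its x), 20 mm wide (its y), 18 mm high; about 25 g. Point: its centre, half-way up (9 mm above its underside); z up. Part of the stock.
- knob_tall_c (a point): Tall plain aluminium door knob standing upright, a cylinder 28 mm in diameter and 36 mm high; about 50 g. Point: its centre, half-way up (18 mm above its underside); z up. Part of the stock.
- knob_flat_c (a point): Spare flat aluminium knob, a disc 44 mm in diameter and 14 mm high, lying among the stock. Not needed: leave it. Point: its centre, 7 mm above its underside.
- tray_three: Low open tray fixed to the bench, white with blue top edges, 130 (x) by 270 (y) mm, 14 mm high, floor 4 mm, walls and dividers 5 mm thick. Origin: centre of its underside; z up. It may start on either side. Two dividers across its length make three equal compartments, each 120 mm (x) by 83 mm (y) inside, with centres at y = -88, 0 and +88 mm in its frame.
- tray_two: Low open tray fixed to the bench, white with blue top edges, 130 (x) by 270 (y) mm, 14 mm high, floor 4 mm, walls and dividers 5 mm thick. Origin: centre of its underside; z up. It may start on either side. One off-centre divider makes two compartments, both 120 mm in x: the wider 155 mm in y, centred at y = -52 mm, the narrower 100 mm in y, centred at y = +80 mm in its frame.
- glue_c (a point): White glue bottle with an orange cap standing at the left end of the work, 52 mm in diameter, 130 mm high. A bystander: leave it. Point: its centre, half-way up.
- rule_c (a point): Folded folding rule lying at the right end of the work, 235 mm long (its y), 32 mm wide, 16 mm high. A bystander: leave it. Point: its centre, half-way up.
There are look-alikes about, which are no part of the job. What is shaped like the part that bears strip_long_c but orange is not meant.

How it is judged (in metres and radians):
At the end, for the whole second after the job is handed in: Small fan in the middle, long strip and tall knob in the two ends of the three-part tray; large fan in the wider, short strip in the narrower part of the two-part tray; each on the floor (4 mm), upright (7 deg), centre between its walls, at rest; spare knob, bottle, rule moved under 20 mm (x of fan_small_c in the frame of tray_three between -0.055 and 0.055 m and y of fan_small_c in the frame of tray_three between -0.0417 and 0.0417 m and z of fan_small_c in the frame of tray_three between 0.01 and 0.018 m and (((x of strip_long_c in the frame of tray_three between -0.055 and 0.055 m and y of strip_long_c in the frame of tray_three between -0.13 and -0.0467 m and z of strip_long_c in the frame of tray_three between 0.009 and 0.017 m) and (x of knob_tall_c in the frame of tray_three between -0.055 and 0.055 m and y of knob_tall_c in the frame of tray_three between 0.0467 and 0.13 m and z of knob_tall_c in the frame of tray_three between 0.018 and 0.026 m)) or ((x of strip_long_c in the frame of tray_three between -0.055 and 0.055 m and y of strip_long_c in the frame of tray_three between 0.0467 and 0.13 m and z of strip_long_c in the frame of tray_three between 0.009 and 0.017 m) and (x of knob_tall_c in the frame of tray_three between -0.055 and 0.055 m and y of knob_tall_c in the frame of tray_three between -0.13 and -0.0467 m and z of knob_tall_c in the frame of tray_three between 0.018 and 0.026 m))) and x of fan_large_c in the frame of tray_two between -0.055 and 0.055 m and y of fan_large_c in the frame of tray_two between -0.13 and 0.025 m and z of fan_large_c in the frame of tray_two between 0.0125 and 0.0205 m and x of strip_short_c in the frame of tray_two between -0.055 and 0.055 m and y of strip_short_c in the frame of tray_two between 0.03 and 0.13 m and z of strip_short_c in the frame of tray_two between 0.009 and 0.017 m and angle between each of fan_large_c, fan_small_c, strip_long_c, strip_short_c, knob_tall_c's own z axis and vertical below 0.12 rad and linear speed of each of fan_large, fan_small, strip_long, strip_short, knob_tall below 0.02 m/s and distance of each of knob_flat_c, glue_c, rule_c from where it was at the start of the episode below 0.02 m); the robot touches nothing.
It fails at once if a kit part is dropped (falls free at over 0.65 m/s, about 20 mm of fall) ((linear speed of fan_large above 0.65 m/s and contact force between the fingers and fan_large below 0.05 N) or (linear speed of fan_small above 0.65 m/s and contact force between the fingers and fan_small below 0.05 N) or (linear speed of strip_long above 0.65 m/s and contact force between the fingers and strip_long below 0.05 N) or (linear speed of strip_short above 0.65 m/s and contact force between the fingers and strip_short below 0.05 N) or (linear speed of knob_tall above 0.65 m/s and contact force between the fingers and knob_tall below 0.05 N)).
It fails at once if the spare flat knob, the glue bottle or the folding rule is displaced by more than 20 mm (distance of any of knob_flat_c, glue_c, rule_c from where it was at the start of the episode above 0.02 m).
It also fails if it takes over 115 s, if anything falls off the work surface, if the arm or the gripper's body presses on something with over 40 N, if the wrist force passes 120 N, or if a joint passes its speed limit or range.

## Working session

There is one attempt and no reset: what is moved stays moved. The work goes in short steps, Python scripts to look and compute and a tool call to move; the robot and the scene stay as the last step left them, time stands still between calls to the robot, and variables do not carry over. Pictures are saved under pics/ and viewed, at most 14 in all, crops included, and the job is handed in when it is done.

Besides the shell and the picture viewer there is one more tool, called after "Emit:" as name(argument=value, ...) on one line, values as JSON. apply_moves: Moves the arm, as the interface text tells. Its arguments: {"type":"object","properties":{"motion":{"type":"string"},"fingers":{"type":"number"}},"required":["motion"]}

```bash
mkdir -p pics; ls
cat > h.py <<'E'
import numpy as np, cv2
from plant import bot
def world(c, uv, z=None):
    """pixels -> world; by range, or on plane z if given"""
    K=np.array([[c['fx'],0,c['cx']],[0,c['fy'],c['cy']],[0,0,1.]])
    uv=np.asarray(uv,float).reshape(-1,2)
    n=cv2.undistortPoints(uv.reshape(-1,1,2),K,np.array(c['D'],float)).reshape(-1,2)
    d=np.c_[n,np.ones(len(n))]; T=np.array(c['world_from_camera'])
    if z is None:
        r=c['range_z'][uv[:,1].astype(int),uv[:,0].astype(int)]
        return (d*r[:,None])@T[:3,:3].T+T[:3,3], r>0
    D=d@T[:3,:3].T
    return T[:3,3]+D*((z-T[2,3])/D[:,2])[:,None]
E
python3 - <<'E'
from h import *
o=bot.get_obs(); print(o)
c=bot.capture('scene'); cv2.imwrite('pics/scene.png',c['img']); print(np.round(c['world_from_camera'],2))
for n in ['fan_large_c','fan_small_c','strip_long_c','strip_short_c','knob_tall_c','knob_flat_c','tray_three','tray_two','glue_c','rule_c']:
    for r in bot.cut_out(c,n)[:4]:
        m=r['pixels'];v,u=np.nonzero(m)
        P,ok=world(c,np.c_[u,v]); P=P[ok]
        top=np.percentile(P[:,2],95); Q=P[P[:,2]>top-6]
        b=cv2.minAreaRect(Q[:,:2].astype(np.float32))
        print(n,round(r['p'],2),np.round(r['point']),m.sum(),'top',round(top,1),'rect',np.round(b[0]),np.round(b[1]),round(b[2],1))
E
```

```text
pics
{'time': 0.0, 'joint_positions': array([ 1.02703000e+00,  3.42737261e-01,  1.52499226e+00, -4.74776593e-06,
        1.27539050e+00, -1.46015748e-01]), 'dq': array([ 3.41899741e-03, -7.84225000e-04,  1.84944880e-04, -1.57278910e-03,
       -3.46585832e-05,  5.41537443e-04]), 'tau': array([-1.27843330e-03, -4.31239164e+01, -2.44216543e+01,  7.17010559e-02,
        5.58729633e-02, -1.11379027e-04]), 'tool_pos': array([203.13903199, 483.68011258, 226.04605502]), 'tcp_rot': array([-3.14008088e+00, -2.17735918e-04,  2.74384330e+00]), 'contact_force': array([-0.55940019,  0.61014798,  0.09534188]), 'moment': array([-0.00127612,  0.00036822,  0.0037246 ]), 'finger_force': 0.0, 'grip_width': 91.94515109911572}
[[ 7.1000e-01  4.3000e-01 -5.6000e-01  1.1145e+03]
 [ 7.0000e-01 -4.4000e-01  5.6000e-01 -6.1310e+02]
 [-0.0000e+00 -7.9000e-01 -6.1000e-01  7.4189e+02]
 [ 0.0000e+00  0.0000e+00  0.0000e+00  1.0000e+00]]
fan_large_c 0.61 [351. 212.] 461 top 26.0 rect [441. 210.] [60. 66.] 34.7
fan_large_c 0.23 [292. 332.] 7336 top 14.3 rect [ 632. -176.] [273. 134.] 84.3
fan_small_c 0.89 [279. 260
[... 256 characters left out ...]
67.] [22. 73.] 38.4
strip_long_c 0.43 [122. 417.] 3039 top 16.7 rect [ 565. -503.] [235.  35.] 83.7
strip_short_c 0.61 [222. 288.] 182 top 19.3 rect [ 431. -219.] [34. 21.] 10.7
strip_short_c 0.32 [124. 414.] 3025 top 16.7 rect [ 565. -503.] [235.  35.] 83.6
knob_tall_c 0.47 [312. 230.] 188 top 37.0 rect [430.  71.] [26. 26.] 26.2
knob_flat_c 0.69 [384. 191.] 153 top 15.7 rect [437. 359.] [40. 44.] 37.7
tray_three 0.83 [292. 333.] 7292 top 14.3 rect [ 632. -176.] [273. 134.] 84.6
tray_two 0.89 [392. 252.] 4123 top 14.5 rect [628. 175.] [133. 275.] 2.0
glue_c 0.8 [429. 154.] 600 top 123.3 rect [448. 569.] [23. 22.] 24.8
rule_c 0.58 [124. 415.] 3062 top 16.7 rect [ 565. -503.] [235.  35.] 83.7
```

View pics/scene.png

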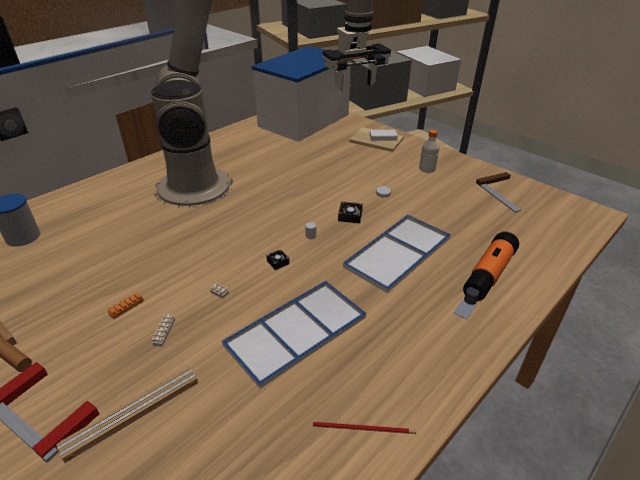

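The picture shows the parts in a row between the robot and the trays: flat knob (384,191), large fan (351,212), tall knob (311,230), small fan (279,260), short strip (220,290). Tray_two is at (397,250) with its narrow part at the far end, and tray_three is at (295,330). There are two long-strip candidates: the orange one at (125,305) is the look-alike, and the white one at (163,330) fits the description. I'll confirm that in a crop.

```bash
cat >> h.py <<'E'
def rows(x,y,z,yaw_deg):
    """print tool-frame shift and turn (yaw mod 180, keeping q6 in range) to a world target, deltas rounded to mm"""
    o=bot.get_obs(); p=o['tool_pos']; yaw=o['tcp_rot'][2]; c,s=np.cos(yaw),np.sin(yaw)
    d=np.array([x,y,z])-p
    q1=np.degrees(np.arctan2(y,x)); 
    opts=[(yaw_deg+k*180-np.degrees(yaw)+540)%360-180 for k in (0,1)]
    def q6(t): return np.degrees(o['joint_positions'][5]-o['joint_positions'][0])-t+q1
    good=[t for k in (-360,0,360) for t in [opts[0]+k,opts[1]+k] if abs(q6(t))<165]
    t=min(good,key=abs)
    # world turn by +t about z up = -t about tool z (down)
    print('time',round(o['time'],2),'tcp',np.round(p,1),'yaw',round(np.degrees(yaw),1),'| tool shift mm',np.round([c*d[0]+s*d[1], s*d[0]-c*d[1], -d[2]],1),'tool turn deg',round(-t,1),'q6 after',round(q6(t)),'other',np.round(-np.array(good),1),'grip',round(o['grip_width'],1))
E
python3 - <<'E'
from h import *
c=cv2.imread('pics/scene.png'); cv2.imwrite('pics/crop.png',cv2.resize(c[270:360,90:240],None,fx=5,fy=5,interpolation=cv2.INTER_CUBIC))
w=bot.capture('wrist'); print(np.round(w['mount'],3), w['fx'],w['cx'],w['cy'],w['D'])
rows(441,210,200,np.degrees(0)+34.7)
E
```

```text
[[ 1.00000e-03 -9.64000e-01 -2.65000e-01  7.15360e+01]
 [ 1.00000e+00  1.00000e-03 -0.00000e+00 -3.50000e-02]
 [ 1.00000e-03 -2.65000e-01  9.64000e-01 -1.56774e+02]
 [ 0.00000e+00  0.00000e+00  0.00000e+00  1.00000e+00]] 406.3251725424647 318.9907143195991 238.6571920296099 [0.01186523 0.         0.         0.         0.        ]
time 0.6 tcp [203.3 484.  226.8] yaw 157.2 | tool shift mm [-325.2 -160.6   26.8] tool turn deg -57.5 q6 after -99 other [122.5 -57.5] grip 91.9
```

View pics/crop.png

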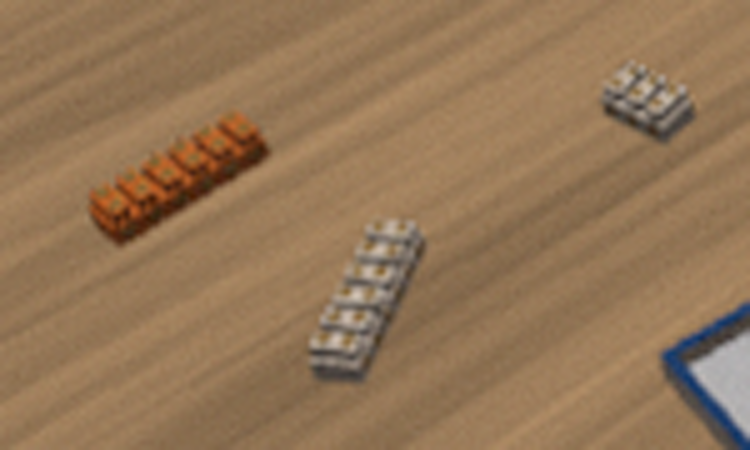

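The crop confirms it: the white 6-pole strip with brass screws at (163,330) is meant, the orange one is the look-alike, and the 3-pole strip is at (220,290). First I go over the large fan.

Emit:
apply_moves(motion="-0.0465 -0.023 0.01 0;-0.0465 -0.023 0.01 0;-0.0465 -0.023 0.01 0;-0.0465 -0.023 0.01 0;-0.0465 -0.023 0.01 0;-0.0465 -0.023 0.01 0;-0.0465 -0.023 0.01 0;0 0 0 10", fingers=1)

```text
time: 1.6
tool_pos: [443.0, 206.8, 156.0]
tcp_rot: [-3.141, 0.0, 2.562]
contact_force: [-0.4, 0.4, -0.1]
grip_width: 91.9
finger_force: 0.0
```

```bash
cat >> h.py <<'E'
from scipy.spatial.transform import Rotation
def wrist(name, zgrasp, pic=None, top_tol=5, off=0):
    """measure a thing in the wrist view; print centre, sides and the move to the grasp"""
    o=bot.get_obs(); w=bot.capture('wrist')
    T=np.eye(4); T[:3,:3]=Rotation.from_euler('xyz',o['tcp_rot']).as_matrix(); T[:3,3]=o['tool_pos']
    w['world_from_camera']=T@np.array(w['mount'])
    if pic: cv2.imwrite('pics/'+pic,w['img'])
    L=bot.cut_out(w,name)
    for r in L[:3]:
        v,u=np.nonzero(r['pixels']); P,ok=world(w,np.c_[u,v]); P=P[ok]
        if len(P)<20: continue
        top=np.percentile(P[:,2],90); Q=P[abs(P[:,2]-top)<top_tol]
        b=cv2.minAreaRect(Q[:,:2].astype(np.float32))
        (cx,cy),(a,bb),an=b
        long=an if a>=bb else an+90
        print(name,round(r['p'],2),np.round(r['point']),'top',round(top,1),'c',np.round([cx,cy],1),'sides',np.round([a,bb],1),'long axis',round(long,1))
        rows(cx,cy,zgrasp,long); 
    return w
E
python3 - <<'E'
from h import *
wrist('fan_large_c',6,'w1.png')
E
```

```text
fan_large_c 0.72 [316. 217.] top 24.2 c [437.5 209.4] sides [60.5 60.6] long axis 124.4
time 1.7 tcp [441.5 208.7 156.5] yaw 147.0 | tool shift mm [  3.7  -1.6 150.5] tool turn deg 22.6 q6 after -9 other [22.6] grip 91.4
```

View pics/w1.png

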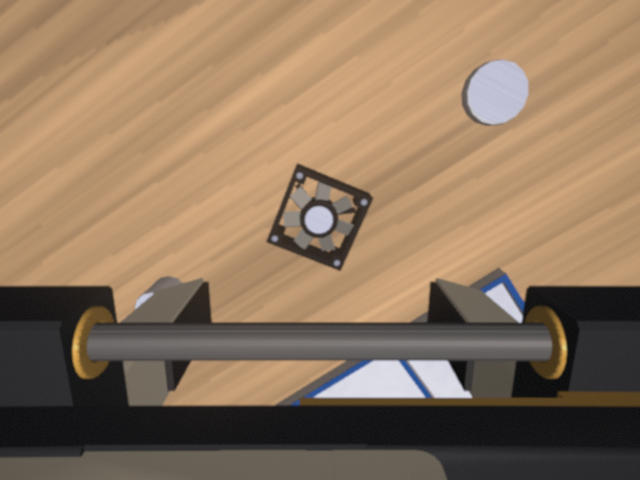

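The fan is at (320,217) in the wrist view, between the fingers, and the knobs are well clear.

Emit:
apply_moves(motion="0.004 -0.002 0.04 7.5;0 0 0.04 7.5;0 0 0.04 7.6;0 0 0.02 0;0 0 0.0105 0;0 0 0 0", fingers=1)

```text
time: 2.45
tool_pos: [436.4, 210.4, 6.1]
tcp_rot: [-3.141, -0.0, 2.177]
contact_force: [-0.6, -0.2, 0.5]
grip_width: 91.7
finger_force: 0.0
```

Emit:
apply_moves(motion="0 0 0 0;0 0 0 0;0 0 0 0;0 0 0 0;0 0 0 0", fingers=0.1)

```text
time: 3.08
tool_pos: [436.9, 210.1, 6.6]
tcp_rot: [3.141, 0.0, 2.175]
contact_force: [-0.7, 0.2, 4.3]
grip_width: 59.8
finger_force: 30.0
```

Emit:
apply_moves(motion="0 0 -0.015 8;0 0 -0.02 8.2;0 0 -0.02 8.2;0 0 -0.015 8.2;-0.0235 0.0475 0 0;-0.0235 0.0475 0 0;-0.0235 0.0475 0 0;-0.0235 0.0475 0 0")

```text
time: 4.08
tool_pos: [630.9, 121.8, 75.8]
tcp_rot: [-3.141, -0.0, 1.606]
contact_force: [0.2, 1.3, -0.9]
grip_width: 59.7
finger_force: 30.0
```

Run:
```python
from h import *
rows(629.8,123,10.6,92)
```

```text
time 4.08 tcp [630.9 121.8  75.8] yaw 92.0 | tool shift mm [ 1.2 -1.1 65.2] tool turn deg 0.0 q6 after 9 other [0.] grip 59.7
```

Emit:
apply_moves(motion="0 0 0.03 0;0 0 0.02 0;0 0 0.01 0;0 0 0.005 0;0 0 0 0;0 0 0 0")

```text
time: 4.82
tool_pos: [630.3, 122.9, 12.1]
tcp_rot: [3.14, -0.0, 1.606]
contact_force: [0.5, -0.8, -0.5]
grip_width: 59.6
finger_force: 30.0
```

Emit:
apply_moves(motion="0 0 0 0;0 0 0 0;0 0 0 0;0 0 -0.04 0;0 0 -0.05 0", fingers=0.75)

```text
time: 5.45
tool_pos: [629.0, 122.6, 101.1]
tcp_rot: [-3.139, 0.0, 1.606]
contact_force: [1.5, 0.1, 0.5]
grip_width: 80.6
finger_force: 0.0
```

Run:
```python
from h import *
rows(430,71,120,92)
```

```text
time 5.45 tcp [629.  122.6 101.1] yaw 92.0 | tool shift mm [ -44.6 -200.7  -18.9] tool turn deg 0.0 q6 after 7 other [0.] grip 80.6
```

Emit:
apply_moves(motion="-0.011 -0.05 -0.005 0;-0.011 -0.05 -0.005 0;-0.011 -0.05 -0.005 0;-0.011 -0.05 -0.005 0;0 0 0 0")

```text
time: 6.08
tool_pos: [428.2, 71.4, 121.5]
tcp_rot: [-3.139, -0.0, 1.605]
contact_force: [0.8, 0.8, 0.1]
grip_width: 80.6
finger_force: 0.0
```

Run:
```python
from h import *
wrist('knob_tall_c',8,'w2.png')
```

```text
knob_tall_c 0.95 [310. 243.] top 35.5 c [425.   70.6] sides [25.7 27. ] long axis 91.3
time 6.17 tcp [432.4  71.7 121.9] yaw 92.0 | tool shift mm [ -0.8  -7.4 113.9] tool turn deg 0.6 q6 after 8 other [0.6] grip 80.3
```

View pics/w2.png

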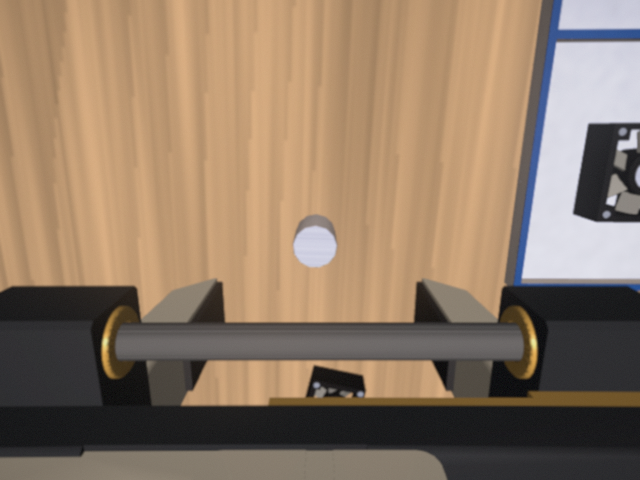

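The tall knob stands at (315,243), centred between the fingers, and the large fan lies flat in the wide compartment at (610,170).

Emit:
apply_moves(motion="-0.001 -0.003 0.04 0;0 0 0.04 0;0 0 0.025 0;0 0 0.01 0;0 0 0 0")

```text
time: 6.8
tool_pos: [429.2, 70.7, 5.9]
tcp_rot: [-3.141, -0.0, 1.606]
contact_force: [0.7, 0.0, 0.5]
grip_width: 80.3
finger_force: 0.0
```

Emit:
apply_moves(motion="0 0 0 0;0 0 0 0;0 0 0 0;0 0 0 0;0 0 0 0;0 0 0 0", fingers=-0.6)

```text
time: 7.55
tool_pos: [428.4, 70.7, 6.2]
tcp_rot: [-3.141, -0.0, 1.606]
contact_force: [-0.5, 0.2, 2.3]
grip_width: 27.3
finger_force: 30.0
```

```bash
cat > t3.py <<'E'
import numpy as np
a=np.radians(-5.4); c,s=np.cos(a),np.sin(a)
T=lambda x,y:(632+c*x-s*y,-176+s*x+c*y)
E
python3 - <<'E'
from h import *
from t3 import T
x,y=T(0,88); print(x,y); rows(x,y,70,84.6)
E
```

```text
640.2815315720293 -88.39054711492896
time 7.55 tcp [428.4  70.7   6.2] yaw 92.0 | tool shift mm [-166.4  206.2  -63.8] tool turn deg 7.4 q6 after -2 other [7.4] grip 27.3
```

Emit:
apply_moves(motion="0 0 -0.03 0;0 0 -0.034 0;-0.0333 0.0412 0 0;-0.0333 0.0412 0 0;-0.0333 0.0412 0 0;-0.0333 0.0412 0 0;-0.0333 0.0412 0 0;0 0 0 7.4")

```text
time: 8.55
tool_pos: [642.4, -91.3, 69.3]
tcp_rot: [3.14, 0.001, 1.471]
contact_force: [0.1, 1.7, -0.6]
grip_width: 27.2
finger_force: 30.0
```

Run:
```python
from h import *
from t3 import T
x,y=T(0,88); rows(x,y,10.2,84.6)
```

```text
time 8.55 tcp [642.4 -91.3  69.3] yaw 84.3 | tool shift mm [ 2.7 -2.4 59.1] tool turn deg -0.3 q6 after -2 other [-0.3] grip 27.2
```

Emit:
apply_moves(motion="0 0 0.03 0;0 0 0.018 0;0 0 0.008 0;0 0 0.003 0;0 0 0 0;0 0 0 0")

```text
time: 9.3
tool_pos: [640.7, -88.6, 12.1]
tcp_rot: [3.14, 0.0, 1.477]
contact_force: [-0.2, 0.3, 0.4]
grip_width: 27.4
finger_force: 30.0
```

Emit:
apply_moves(motion="0 0 0 0;0 0 0 0;0 0 0 0;0 0 -0.04 0;0 0 -0.05 0;0 0 -0.01 0", fingers=0.3)

```text
time: 10.05
tool_pos: [642.3, -89.0, 115.4]
tcp_rot: [3.135, 0.001, 1.477]
contact_force: [0.3, 0.2, -0.1]
grip_width: 59.7
finger_force: 0.0
```

Run:
```python
from h import *
rows(444,-59,120,77.4)
```

```text
time 10.05 tcp [642.3 -89.  115.4] yaw 84.6 | tool shift mm [  11.3 -200.2   -4.6] tool turn deg 7.2 q6 after 5 other [7.2] grip 59.7
```

Emit:
apply_moves(motion="0.003 -0.05 0 0;0.003 -0.05 0 0;0.003 -0.05 0 0;0.002 -0.05 0 0;0 0 0 7;0 0 0 0", fingers=0.7)

```text
time: 10.8
tool_pos: [441.9, -58.8, 111.1]
tcp_rot: [3.142, -0.0, 1.355]
contact_force: [0.9, 0.0, 0.7]
grip_width: 77.9
finger_force: 0.0
```

Run:
```python
from h import *
wrist('fan_small_c',5,'w3.png')
```

```text
fan_small_c 0.76 [321. 237.] top 19.2 c [442.3 -59.2] sides [40.5 39.9] long axis 78.9
time 10.9 tcp [442.5 -58.9 111.1] yaw 77.7 | tool shift mm [ -0.3  -0.2 106.1] tool turn deg -1.1 q6 after 4 other [-1.1] grip 78.0
```

View pics/w3.png

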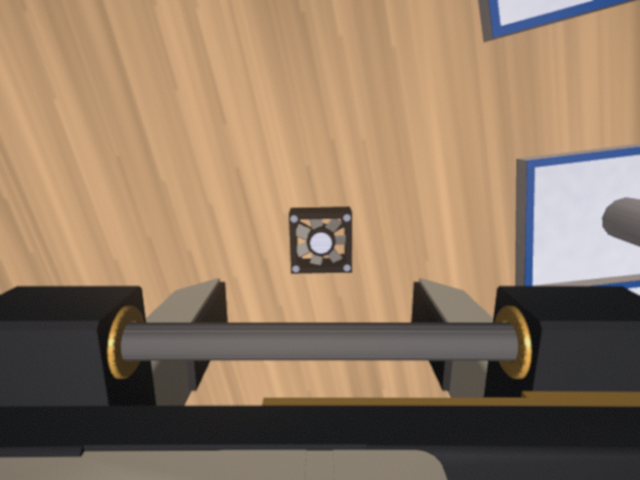

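The small fan sits centred at (320,240), squared to the fingers; the knob is in its compartment at (625,220).

Emit:
apply_moves(motion="0 0 0.04 -1;0 0 0.04 0;0 0 0.018 0;0 0 0.008 0;0 0 0 0")

```text
time: 11.52
tool_pos: [442.4, -58.8, 5.0]
tcp_rot: [-3.141, -0.0, 1.373]
contact_force: [0.6, 0.6, 0.3]
grip_width: 78.1
finger_force: 0.0
```

Emit:
apply_moves(motion="0 0 0 0;0 0 0 0;0 0 0 0;0 0 0 0;0 0 0 0;0 0 0 0", fingers=-0.4)

```text
time: 12.28
tool_pos: [442.3, -58.8, 5.4]
tcp_rot: [3.141, -0.0, 1.372]
contact_force: [0.8, 0.4, 2.7]
grip_width: 39.6
finger_force: 30.0
```

Run:
```python
from h import *
from t3 import T
x,y=T(0,0); rows(x,y,70,84.6)
```

```text
time 12.28 tcp [442.3 -58.8   5.4] yaw 78.6 | tool shift mm [-77.4 209.1 -64.6] tool turn deg -6.0 q6 after -10 other [-6.] grip 39.6
```

Emit:
apply_moves(motion="0 0 -0.03 0;0 0 -0.035 0;-0.0194 0.0523 0 0;-0.0194 0.0523 0 0;-0.0194 0.0523 0 0;-0.0194 0.0523 0 0;0 0 0 -6;0 0 0 0")

```text
time: 13.28
tool_pos: [631.4, -176.2, 69.1]
tcp_rot: [-3.14, -0.001, 1.476]
contact_force: [-0.2, -0.0, -0.4]
grip_width: 39.9
finger_force: 30.0
```

Run:
```python
from h import *
from t3 import T
x,y=T(0,0); rows(x,y,9.4,84.6)
```

```text
time 13.28 tcp [ 631.4 -176.2   69.1] yaw 84.5 | tool shift mm [ 0.2  0.5 59.7] tool turn deg -0.1 q6 after -10 other [-0.1] grip 39.9
```

Emit:
apply_moves(motion="0 0 0.03 0;0 0 0.018 0;0 0 0.008 0;0 0 0.003 0;0 0 0 0;0 0 0 0")

```text
time: 14.02
tool_pos: [632.4, -176.4, 12.0]
tcp_rot: [3.14, 0.0, 1.477]
contact_force: [0.1, 0.2, -0.3]
grip_width: 39.9
finger_force: 30.0
```

Emit:
apply_moves(motion="0 0 0 0;0 0 0 0;0 0 0 0;0 0 -0.04 0;0 0 -0.05 0;0 0 -0.01 0", fingers=0.4)

```text
time: 14.78
tool_pos: [633.9, -177.0, 115.5]
tcp_rot: [3.135, 0.002, 1.477]
contact_force: [1.1, -0.7, 0.4]
grip_width: 63.9
finger_force: 0.0
```

Run:
```python
from h import *
rows(431,-219,120,10.7)
```

```text
time 14.78 tcp [ 633.9 -177.   115.5] yaw 84.6 | tool shift mm [ -60.9 -198.    -4.5] tool turn deg 73.9 q6 after 52 other [  73.9 -106.1] grip 63.9
```

Emit:
apply_moves(motion="-0.0152 -0.0495 0 0;-0.0152 -0.0495 0 0;-0.0152 -0.0495 0 0;-0.0152 -0.0495 0 0;0 0 0 10;0 0 0 10;0 0 0 10;0 0 0 10")

```text
time: 15.78
tool_pos: [428.6, -217.9, 110.6]
tcp_rot: [-3.14, 0.0, 0.773]
contact_force: [0.2, -0.5, 0.7]
grip_width: 64.4
finger_force: 0.0
```

Run:
```python
from h import *
wrist('strip_short_c',4,'w4.png')
```

```text
strip_short_c 0.94 [319. 240.] top 17.5 c [ 427.6 -219.9] sides [33.2 19.1] long axis 12.2
time 15.88 tcp [ 428.7 -217.9  110.7] yaw 44.5 | tool shift mm [ -2.2   0.6 106.7] tool turn deg 32.4 q6 after 51 other [  32.4 -147.6] grip 64.2
strip_short_c 0.46 [549.  71.] top 12.8 c [ 591.9 -234.9] sides [148.7  68.2] long axis 84.4
time 15.88 tcp [ 428.7 -217.9  110.7] yaw 44.5 | tool shift mm [104.4 126.6 106.7] tool turn deg -39.8 q6 after -16 other [-39.8 140.2] grip 64.2
```

View pics/w4.png

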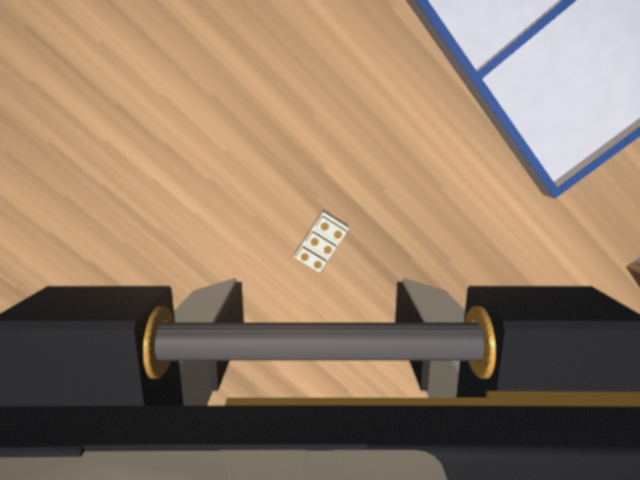

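The 3-pole strip is at (320,241), turned about 32° from the tool.

Emit:
apply_moves(motion="-0.002 0.001 0.02 8.1;0 0 0.03 8.1;0 0 0.03 8.1;0 0 0.018 8.1;0 0 0.008 0;0 0 0 0")

```text
time: 16.62
tool_pos: [428.1, -220.1, 4.9]
tcp_rot: [-3.141, 0.001, 0.217]
contact_force: [-0.5, -0.5, 0.2]
grip_width: 64.4
finger_force: 0.0
```

Emit:
apply_moves(motion="0 0 0 0;0 0 0 0;0 0 0 0;0 0 0 0;0 0 0 0;0 0 0 0", fingers=-0.8)

```text
time: 17.38
tool_pos: [428.3, -220.3, 5.3]
tcp_rot: [-3.142, -0.0, 0.213]
contact_force: [-1.0, -0.6, 0.6]
grip_width: 19.7
finger_force: 30.0
```

Run:
```python
from h import *
rows(625,255,90,2)
```

```text
time 17.38 tcp [ 428.3 -220.3    5.3] yaw 12.2 | tool shift mm [ 292.7 -422.9  -84.7] tool turn deg 10.2 q6 after 110 other [  10.2 -169.8] grip 19.7
```

Emit:
apply_moves(motion="0 0 -0.03 0;0 0 -0.055 0;0.0293 -0.0423 0 0;0.0293 -0.0423 0 0;0.0293 -0.0423 0 0;0.0293 -0.0423 0 0;0.0293 -0.0423 0 0;0.0293 -0.0423 0 0")

```text
time: 18.38
tool_pos: [546.9, 66.7, 90.1]
tcp_rot: [3.142, 0.0, 0.213]
contact_force: [0.9, -0.6, -0.6]
grip_width: 20.0
finger_force: 30.0
```

Emit:
apply_moves(motion="0.0293 -0.0423 0 0;0.0293 -0.0423 0 0;0.0293 -0.0423 0 0;0.0293 -0.0423 0 0;0 0 0 10.2;0 0 0 0")

```text
time: 19.12
tool_pos: [624.8, 255.6, 89.5]
tcp_rot: [3.141, 0.001, 0.037]
contact_force: [-0.0, -0.6, -0.4]
grip_width: 19.6
finger_force: 30.0
```

Run:
```python
from h import *
rows(625,255,9.3,2)
```

```text
time 19.12 tcp [624.8 255.6  89.5] yaw 2.1 | tool shift mm [ 0.2  0.6 80.2] tool turn deg 0.1 q6 after 110 other [ 1.000e-01 -1.799e+02] grip 19.6
```

Emit:
apply_moves(motion="0 0 0.04 0;0 0 0.028 0;0 0 0.008 0;0 0 0.004 0;0 0 0 0;0 0 0 0")

```text
time: 19.88
tool_pos: [625.9, 255.3, 11.5]
tcp_rot: [-3.141, -0.002, 0.035]
contact_force: [0.5, 0.1, 0.3]
grip_width: 19.2
finger_force: 30.0
```

Emit:
apply_moves(motion="0 0 0 0;0 0 0 0;0 0 0 0;0 0 -0.04 0;0 0 -0.05 0;0 0 -0.01 0", fingers=-0.2)

```text
time: 20.62
tool_pos: [627.3, 255.8, 114.7]
tcp_rot: [-3.14, -0.007, 0.035]
contact_force: [0.9, -0.1, 0.6]
grip_width: 36.9
finger_force: 0.0
```

Run:
```python
from h import *
rows(442,-367,120,128.4)
```

```text
time 20.62 tcp [627.3 255.8 114.7] yaw 2.0 | tool shift mm [-207.   615.9   -5.3] tool turn deg 53.6 q6 after 102 other [-126.4   53.6] grip 36.9
```

Emit:
apply_moves(motion="-0.0159 0.0474 0 0;-0.0159 0.0474 0 0;-0.0159 0.0474 0 0;-0.0159 0.0474 0 0;-0.0159 0.0474 0 0;-0.0159 0.0474 0 0;-0.0159 0.0474 0 0;-0.0159 0.0474 0 0", fingers=0.2)

```text
time: 21.62
tool_pos: [510.4, -129.6, 109.6]
tcp_rot: [-3.141, 0.001, 0.035]
contact_force: [0.3, -0.2, 0.2]
grip_width: 54.9
finger_force: 0.0
```

Emit:
apply_moves(motion="-0.0159 0.0474 0 0;-0.0159 0.0474 0 0;-0.0159 0.0474 0 0;-0.0159 0.0474 0 0;-0.0159 0.0474 0 0;0 0 0 10;0 0 0 10;0 0 0 10")

```text
time: 22.62
tool_pos: [439.7, -367.7, 109.3]
tcp_rot: [-3.141, 0.002, -0.495]
contact_force: [-1.4, -0.3, -0.1]
grip_width: 54.8
finger_force: 0.0
```

Emit:
apply_moves(motion="0 0 0 10;0 0 0 10;0 0 0 0")

```text
time: 23.0
tool_pos: [440.0, -367.6, 109.5]
tcp_rot: [-3.142, 0.001, -0.836]
contact_force: [0.7, -0.4, 0.5]
grip_width: 54.9
finger_force: 0.0
```

Run:
```python
from h import *
wrist('strip_long_c',4,'w5.png')
```

```text
strip_long_c 0.98 [320. 237.] top 17.6 c [ 440.1 -367.5] sides [19.  69.3] long axis 128.0
time 23.1 tcp [ 440.1 -367.7  109.7] yaw -47.8 | tool shift mm [-2.000e-01 -1.000e-01  1.057e+02] tool turn deg 4.2 q6 after 102 other [-175.8    4.2] grip 55.1
strip_long_c 0.39 [483. 282.] top 8.0 c [ 333.4 -420.1] sides [1.9 5.3] long axis 92.0
time 23.1 tcp [ 440.1 -367.7  109.7] yaw -47.8 | tool shift mm [-32.9 114.2 105.7] tool turn deg 40.2 q6 after 126 other [-139.8   40.2] grip 55.1
```

View pics/w5.png

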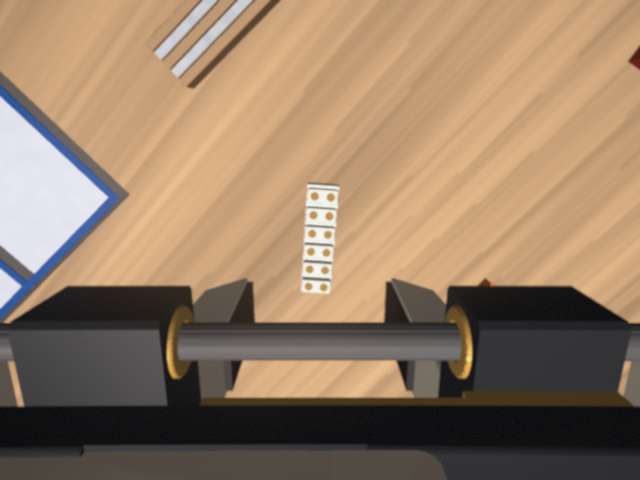

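The white 6-pole strip is centred at (320,238). The rule at (215,40) is clear of the fingers, and the orange strip lies off to the right at (485,283).

Emit:
apply_moves(motion="0 0 0.04 4.2;0 0 0.04 0;0 0 0.018 0;0 0 0.007 0;0 0 0 0;0 0 0 0")

```text
time: 23.85
tool_pos: [440.8, -368.4, 6.2]
tcp_rot: [-3.141, -0.002, -0.91]
contact_force: [0.4, -0.3, 0.7]
grip_width: 55.0
finger_force: 0.0
```

Emit:
apply_moves(motion="0 0 0 0;0 0 0 0;0 0 0 0;0 0 0 0;0 0 0 0;0 0 0 0", fingers=-0.8)

```text
time: 24.6
tool_pos: [440.3, -367.9, 5.2]
tcp_rot: [-3.142, 0.0, -0.911]
contact_force: [-0.5, -0.6, 0.4]
grip_width: 19.3
finger_force: 30.0
```

Run:
```python
from h import *
from t3 import T
x,y=T(0,-88); print(x,y);rows(x,y,70,-5.4)
```

```text
623.7184684279707 -263.60945288507105
time 24.6 tcp [ 440.3 -367.9    5.2] yaw -52.2 | tool shift mm [  30.  -208.9  -64.8] tool turn deg -46.8 q6 after 72 other [ -46.8 -226.8] grip 19.3
```

Emit:
apply_moves(motion="0 0 -0.03 0;0 0 -0.035 0;0.0075 -0.0522 0 0;0.0075 -0.0522 0 0;0.0075 -0.0522 0 0;0.0075 -0.0522 0 0;0 0 0 -9.4;0 0 0 -9.4")

```text
time: 25.6
tool_pos: [624.0, -262.6, 69.4]
tcp_rot: [3.142, 0.001, -0.576]
contact_force: [0.3, -0.4, -0.3]
grip_width: 19.8
finger_force: 30.0
```

Emit:
apply_moves(motion="0 0 0 -9.4;0 0 0 -9.4;0 0 0 -9.2;0 0 0 0")

```text
time: 26.1
tool_pos: [623.5, -263.5, 69.8]
tcp_rot: [-3.141, 0.001, -0.096]
contact_force: [-0.5, -1.4, -0.6]
grip_width: 19.4
finger_force: 30.0
```

Run:
```python
from h import *
from t3 import T
x,y=T(0,-88); rows(x,y,9.2,-5.4)
```

```text
time 26.1 tcp [ 623.5 -263.5   69.8] yaw -5.5 | tool shift mm [ 0.3  0.1 60.6] tool turn deg -0.1 q6 after 72 other [-1.000e-01 -1.801e+02] grip 19.4
```

Emit:
apply_moves(motion="0 0 0.03 0;0 0 0.018 0;0 0 0.008 0;0 0 0.004 0;0 0 0 0;0 0 0 0")

```text
time: 26.85
tool_pos: [624.1, -263.9, 11.0]
tcp_rot: [3.141, -0.001, -0.094]
contact_force: [-0.3, 0.7, -0.3]
grip_width: 19.6
finger_force: 30.0
```

Emit:
apply_moves(motion="0 0 0 0;0 0 0 0;0 0 0 0;0 0 -0.04 0;0 0 -0.05 0;0 0 -0.05 0;-0.05 0 -0.03 0", fingers=-0.3)

```text
time: 27.72
tool_pos: [576.1, -259.6, 182.9]
tcp_rot: [3.139, -0.006, -0.093]
contact_force: [0.5, -1.1, -0.4]
grip_width: 32.2
finger_force: 0.0
```

Run:
```python
from h import *
c=bot.capture('scene'); cv2.imwrite('pics/end.png',cv2.resize(c['img'][160:390,200:470],None,fx=2.6,fy=2.6))
for n in ['fan_large_c','fan_small_c','strip_long_c','strip_short_c','knob_tall_c','knob_flat_c','rule_c']:
    for r in bot.cut_out(c,n)[:1]:
        v,u=np.nonzero(r['pixels']); P,ok=world(c,np.c_[u,v]); P=P[ok]
        top=np.percentile(P[:,2],95); Q=P[P[:,2]>top-6]; b=cv2.minAreaRect(Q[:,:2].astype(np.float32))
        print(n,round(r['p'],2),np.round(r['point']),'top',round(top,1),np.round(b[0]),np.round(b[1]))
```

```text
fan_large_c 0.9 [387. 260.] top 29.5 [633. 124.] [63. 65.]
fan_small_c 0.74 [296. 326.] top 25.1 [ 635. -176.] [42. 42.]
strip_long_c 0.93 [124. 304.] top 18.8 [ 324. -388.] [24. 68.]
strip_short_c 0.53 [419. 234.] top 22.9 [630. 254.] [35. 20.]
knob_tall_c 0.66 [331. 306.] top 41.5 [645. -89.] [24. 25.]
rule_c 0.66 [125. 416.] top 16.8 [ 565. -503.] [235.  36.]
```

View pics/end.png

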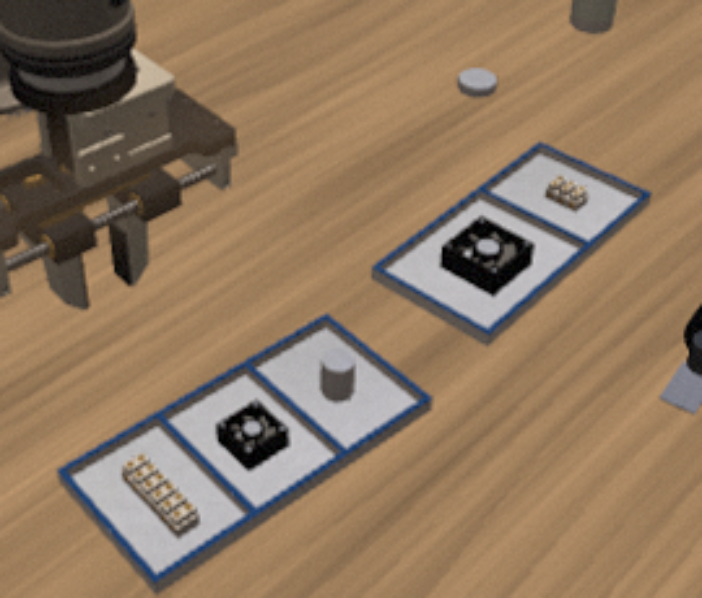

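The end picture shows every part flat in its own compartment: long strip (160,493), small fan (252,433) and tall knob (338,373) in the three-part tray, large fan (488,253) and short strip (567,192) in the two-part tray. The gripper is clear, so I'm handing in.

```bash
python3 -c "
from plant import bot
print(bot.close_job())"
```

```text
the job is handed in; nothing more can be done
None
```

I placed all five parts in their compartments and handed the job in at about 28 s; the final picture shows each one flat and the spare knob untouched, but the hand-in returned no verdict.

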